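# Kit a relay yoke and hold it square in the corner stop

### The job

Set up the bench for riveting one two-coil relay. First set exactly two of the three cream bobbins down inside the open parts well without dropping them, and leave the third bobbin, the bronze latch and the test prod where they are. Then press the black L-shaped magnet yoke, standing on the bench on its edge, into the aluminium corner stop until both of its outer faces bear firmly on the two fences, and finish while still holding it pressed square there: do not let go.

Things in the scene. Friction and masses are not known exactly. Their poses are not given: they have to be found in the camera images.
- well: Dark steel open-topped parts well fixed on the bench, outside 112 (its x) x 132 (its y) x 30 mm high, walls and floor 5 mm thick. Origin: centre of its underside, on the bench; z up. The flap is hinged along the upper edge of its +x side, which faces the robot's right (world -y), turned by up to 0.25 rad from that.
- flap (a joint): Thin steel flap of the well, 112 x 132 mm, with a small knob, hinged on the well's +x upper edge. 0 = shut, 1.57 = standing straight up; it starts standing open at 1.75 to 2.1, leaning away from the well, held by hinge friction. Nothing need be done with it.
- bobbin0: One of three identical loose cream ceramic bobbins standing upright on the bench: flanged spool, 30 mm high, flanges 28 mm in diameter and 5 mm thick at both ends, barrel 22 mm in diameter, about 35 g. Origin: centre of its lower end face; z up.
- bobbin1: One of three identical loose cream ceramic bobbins standing upright on the bench: flanged spool, 30 mm high, flanges 28 mm in diameter and 5 mm thick at both ends, barrel 22 mm in diameter, about 35 g. Origin: centre of its lower end face; z up.
- bobbin2: One of three identical loose cream ceramic bobbins standing upright on the bench: flanged spool, 30 mm high, flanges 28 mm in diameter and 5 mm thick at both ends, barrel 22 mm in diameter, about 35 g. Origin: centre of its lower end face; z up.
- yoke: Loose black iron magnet yoke: an L of 10 mm strap standing on edge, 42 mm high, about 0.4 kg. Origin: the L's outer corner, at the underside; z up. Long leg 80 mm along -x (outer face y = 0, material y = -10 to 0 mm); short leg 60 mm along -y (outer face x = 0, material x = -10 to 0 mm). The outer faces go against the fences. Starts turned up to 0.5 rad either way.
- corner: Aluminium corner stop fixed to the bench, turned up to 0.2 rad. Origin: where the planes of the two fence faces meet, at bench height; z up. The faces are the planes x = 0 and y = 0; the yoke belongs on the side of negative x and y: seated, its origin and axes coincide with these. The yoke's foot drags on the cork (friction about 0.6).
- fence_long: Fixed fence of the corner stop, ground smooth (friction about 0.25), 12 mm high and 16 mm thick, its face in the plane y = 0 of the corner frame from x = -80 to 0 mm; it takes the yoke's long leg. Origin and axes as corner.
- fence_short: Fixed fence of the corner stop, ground smooth (friction about 0.25), 12 mm high and 16 mm thick, its face in the plane x = 0 of the corner frame from y = -60 to 0 mm; it takes the yoke's short leg. Origin and axes as corner.
- latch: Loose bronze relay latch lying flat, 55 x 16 mm, 6 mm thick with an 18 mm high lug at one end. Bystander. Origin: centre of its underside.
- prod: Loose test prod lying flat, 115 mm long along its x, with an 11 mm thick black handle and a polished nickel tip. Bystander. Origin: on its underside, 55 mm from the handle's end.
Things that resemble listed ones, but are neither listed nor needed, are in the scene too. There is more than one size of the yoke; the job needs the largest.

How it is judged:
By the outcome, as a careful person would: the job done as asked, in the order asked, and still so for the second after the job is handed in, while the arm keeps its last pose, push and grip.
It also fails if it takes over 72 s, if anything falls off the work surface, if the arm or the gripper's body presses on something with over 40 N, if the wrist force passes 120 N, or if a joint passes its speed limit or range.

### The arm

A 6-joint arm with a two-finger parallel gripper is mounted at the origin on the work surface. World frame = base frame: x ahead of the robot, y to its left, z up, the work surface at z = 0. Lengths are in m, angles in rad, forces in N, time in s.
With the tool pointing down it reaches from about 0.375 to 0.9 m from the base axis. Payload 3.1 kg.
Tool frame: the origin (TCP) lies between the finger pads; the fingertips stand 22 mm ahead of it and the grasp point (between the pads) lies 3 mm ahead of it; z points along the fingers, y is the line along which they close (so a half turn about z gives the same grasp; the last joint's range is limited). The gripper opens to 87 mm and grips with 3 to 60 N. Pads are 19 mm wide; open, the fingers measure 117 mm over their backs; the gripper's body (75 mm by 190 mm) begins 51 mm behind the grasp point.
Start: joints at [0.972, 0.527, 1.433, -0, 1.181, -0.178], TCP at [0.255, 0.57, 0.218] pointing down, gripper open.
Joint ranges: [-3.08, 3.08], [-0.75, 2.2], [0.22, 2.44], [-1.43, 4.57], [0, 2.65], [-2.85, 2.85]. Speed limits (rad/s): [2.79, 2.79, 3.14, 3.14, 3.14, 3.14].

### API

Orientations are given as a unit quaternion [x, y, z, w].
In Python, from rig import robot gives the robot as it stands.
- The arm moves only by the tool move_arm, never from a script. Its argument "series" is text: rows parted by semicolons, each of 6 numbers parted by spaces: the shift along the tool's x, y, z in mm, then the turn, a rotation vector about the tool's x, y, z in degrees. In form: dx dy dz ax ay az; .... A call has 1 to 8 rows; each row is the pose to reach, as a shift and turn from the pose commanded when the call began, along the tool's axes at that moment; what a row does not reach only later rows make up. A row lasts 1/12 s, in which the tool goes at most 41.7 mm and 7.16 degrees, less where a joint would pass 70% of its speed; a pose out of reach is approached as far as the arm can. A call with a gripper value outside its range is refused whole. "jaw" is the opening, from 0 (shut) to 1 (fully open), set as the call begins (left out, the last holds). The fingers move at their own pace and stop on an object; "newtons" is the grip in N (left out, the last holds). Time passes only in rows, so rows that repeat a pose let the fingers close. It gives the time, the measured TCP pose, the force, the opening and the grip force at its end, in the units of the state.
- robot.get_obs(): the state, without advancing time (a new reading comes with each control period).
- robot.camera(name): name is "scene" or "top"; returns a dict with "img" (480x640x3 uint8, red, green, blue), "mtx" (3x3 intrinsics, pixels), "world_to_cam" (4x4, takes a point from world to camera coordinates). Camera axes: x right, y down, z forward; pixel columns grow to the right and rows downward; lengths in m; the calibration is good to about 2 mm. A picture is of the moment at which its call begins. There is no depth.
- robot.hand_in(): hands the job in; it is judged then, once.
Trained networks look in a picture, given as the dict that the camera call returned (one of the last four; its "shot" number tells which), for a name from the list of things; names that differ only in an ending like _2 or _b are one class to them, and where a whole thing is asked for, a point or a joint stands for the part that bears it (a point fixed in the world has none). Each returns a list of dicts, best first, with "p" (0 to 1); they miss things now and then, are a little off and sometimes report something else, mostly with a low value. They report only what shows in the picture. A call takes as long as a camera call. They do not tell look-alikes from the thing itself.
- robot.search_frame(picture, thing): "xyz" ([x, y, z] in m, in world coordinates, good to about 4 mm: the middle of the surface that is visible of it).
- robot.tip_of(picture, thing): "xyz" ([x, y, z] in m, in world coordinates, good to about 4 mm: a listed point, or the origin of a listed thing).
The state is a dict: "time": time; "q": joint angles; "joint_velocities": joint speeds; "joint_torque": joint torques, N m; "position": TCP position; "tool_rot": TCP orientation; "ft_force": force on the tool from outside, world axes, zero at the start; "moment": the same for the moment, N m; "grip_width": finger opening in m; "grip_force": force on a finger pad.
Only numpy, scipy, OpenCV 4.12 (cv2) and the standard library are available. Lean on these libraries where they do the work, as an engineer would, in place of code of your own. Each camera call takes 0.05 s, during which the arm holds its last target. There are 200 camera calls.

## Working session

There is one attempt and no reset: what is moved stays moved. The work goes in short steps, Python scripts to look and compute and a tool call to move; the robot and the scene stay as the last step left them, time stands still between calls to the robot, and variables do not carry over. Pictures are saved under pics/ and viewed, at most 10 in all, crops included, and the job is handed in when it is done.

Besides the shell and the picture viewer there is one more tool, called after "Request:" by a JSON object that holds its "api" and its "payload". move_arm: Moves the arm, as the interface text tells. Its arguments: {"type":"object","properties":{"series":{"type":"string"},"jaw":{"type":"number"},"newtons":{"type":"number"}},"required":["series"]}

```bash
mkdir -p pics; ls; cat > h.py <<'E'
from rig import robot
import numpy as np, cv2
from scipy.spatial.transform import Rotation as R
def snap(cam,fn=None):
    p=robot.camera(cam)
    if fn: cv2.imwrite('pics/'+fn,cv2.cvtColor(p['img'],cv2.COLOR_RGB2BGR))
    return p
def px2w(p,uv,z):
    M=p['world_to_cam'];Rm,t=M[:3,:3],M[:3,3]
    c=-Rm.T@t; d=Rm.T@np.linalg.inv(p['mtx'])@np.array([*uv,1.])
    return c+d*(z-c[2])/d[2]
def w2px(p,X):
    X=np.asarray(X,float);M=p['world_to_cam'];v=p['mtx']@(M[:3,:3]@X+M[:3,3]);return v[:2]/v[2]
E
python3 - <<'E'
from h import *
np.set_printoptions(precision=3,suppress=True)
s=robot.get_obs();print(s['time'],s['position'],s['tool_rot'],s['ft_force'],s['grip_width'])
for c in('top','scene'):
    p=snap(c,c+'0.png')
    for n in ['well','bobbin0','yoke','corner','latch','prod','fence_long','fence_short']:
        for k,f in(('s',robot.search_frame),('t',robot.tip_of)):
            print(c,n,k,[(np.round(d['xyz'],3).tolist(),round(d['p'],2),w2px(p,d['xyz']).round().tolist()) for d in f(p,n)][:5])
E
```

```text
pics
0.0 [0.255 0.57  0.217] [ 0.209  0.978 -0.001 -0.   ] [ 0.069 -0.593  0.231] 0.0870895818635914
top well s [([0.535, -0.354, 0.023], 0.76, [502.0, 255.0])]
top well t [([0.536, -0.309, 0.002], 0.88, [476.0, 256.0])]
top bobbin0 s [([0.679, -0.104, 0.031], 0.77, [374.0, 181.0]), ([0.573, -0.042, 0.029], 0.59, [342.0, 233.0]), ([0.449, -0.066, 0.032], 0.57, [354.0, 297.0])]
top bobbin0 t [([0.682, -0.106, 0.004], 0.55, [374.0, 183.0]), ([0.577, -0.04, -0.001], 0.52, [341.0, 234.0]), ([0.449, -0.065, -0.003], 0.45, [353.0, 298.0])]
top yoke s [([0.471, 0.128, 0.041], 0.94, [253.0, 284.0]), ([0.419, 0.05, 0.026], 0.69, [293.0, 312.0]), ([0.376, 0.246, 0.027], 0.59, [191.0, 333.0]), ([0.572, -0.042, 0.027], 0.5, [342.0, 234.0])]
top yoke t [([0.488, 0.148, 0.0], 0.72, [246.0, 277.0]), ([0.367, 0.254, -0.001], 0.63, [189.0, 338.0]), ([0.44, 0.049, -0.003], 0.6, [295.0, 302.0])]
top corner s [([0.661, 0.223, 0.016], 0.94, [211.0, 190.0])]
top corner t [([0.663, 0.221, 0.004], 0.64, [213.0, 190.0])]
top latch s [([0.454, 0.298, 0.011], 0.64, [168.0, 292.0])]
top latch t [([0.456, 0.299,
[... 1288 characters left out ...]
([0.454, 0.298, -0.001], 0.74, [488.0, 287.0]), ([0.683, -0.274, 0.002], 0.67, [165.0, 281.0])]
scene latch s [([0.464, 0.3, 0.008], 0.75, [489.0, 286.0]), ([0.69, -0.101, 0.02], 0.7, [241.0, 298.0]), ([0.641, 0.233, 0.011], 0.69, [430.0, 334.0])]
scene latch t [([0.455, 0.3, -0.005], 0.77, [489.0, 289.0])]
scene prod s [([0.684, -0.28, 0.014], 0.62, [161.0, 276.0])]
scene prod t [([0.681, -0.275, 0.002], 0.5, [165.0, 280.0])]
scene fence_long s [([0.635, 0.23, 0.012], 0.81, [429.0, 331.0])]
scene fence_long t []
scene fence_short s [([0.676, 0.188, 0.021], 0.87, [398.0, 335.0])]
scene fence_short t [([0.665, 0.217, 0.003], 0.64, [416.0, 344.0]), ([0.663, 0.217, 0.001], 0.4, [416.0, 344.0])]
```

```bash
python3 - <<'E'
import cv2
a=cv2.imread('pics/top0.png');cv2.imwrite('pics/top0c.png',cv2.resize(a[150:360,150:360],None,fx=2.85,fy=2.85,interpolation=cv2.INTER_CUBIC))
E
```

```text
(no output)
```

View pics/top0.png

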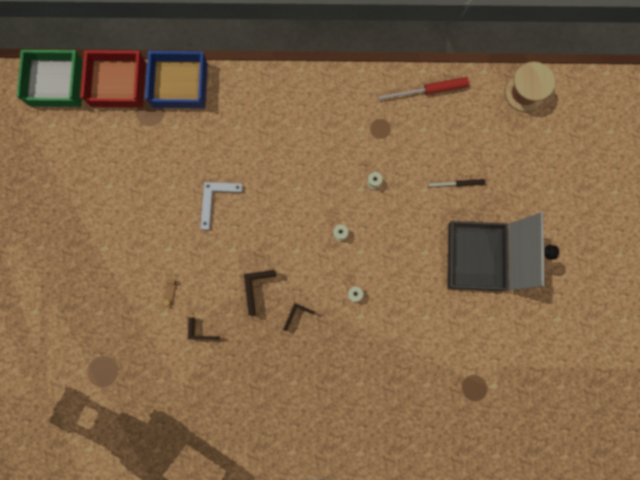

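View pics/top0c.png

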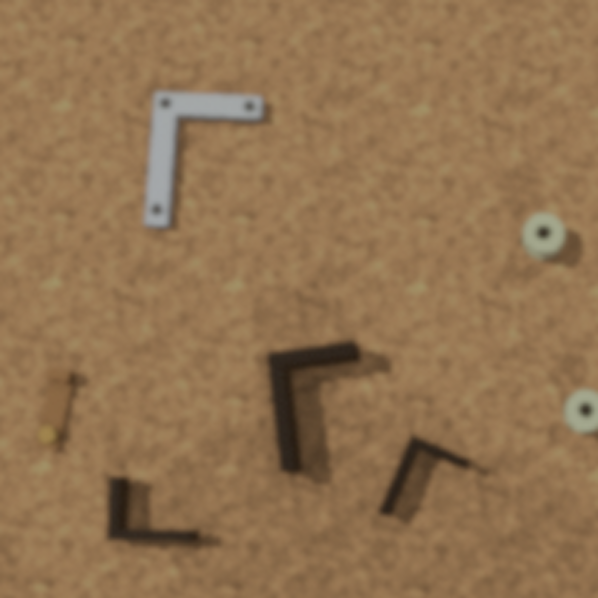

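View pics/scene0.png

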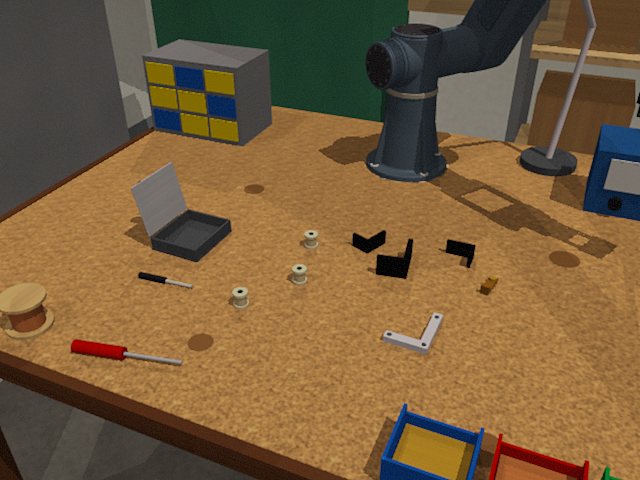

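The top view shows the black L's at (246,275), (190,337) and (297,306). The one at (246,275) is the largest, so that is the yoke. The corner stop is at (207,187), bobbins at (375,180), (341,232) and (356,294), and the well at (478,256) with its flap to the right. Next I'll fit outlines to the yoke and corner for exact poses.

```bash
cat > fit.py <<'E'
from h import *
from scipy.optimize import minimize
BOX={'yoke':[(-80,0,-10,0,0,42),(-10,0,-60,0,0,42)],'corner':[(-80,16,0,16,0,12),(0,16,-60,16,0,12)],
 'well':[(-56,56,-66,66,0,30)]}
def sil(p,b,x,S=4,off=None):
    m=np.zeros((480*S,640*S),np.uint8);r=R.from_euler('z',x[2]).as_matrix()
    for a in b:
        P=np.array([[i,j,k] for i in a[:2] for j in a[2:4] for k in a[4:]])/1e3@r.T+[x[0],x[1],0]
        uv=np.array([w2px(p,q) for q in P]);uv=(uv+.5)*S-.5
        cv2.fillConvexPoly(m,cv2.convexHull(np.round(uv*8).astype(np.int32)),1,shift=3)
    return cv2.resize(m.astype(np.float32),(640,480),interpolation=cv2.INTER_AREA)
def fit(p,name,x0,mask):
    win=cv2.dilate((sil(p,BOX[name],x0)>0).astype(np.uint8),np.ones((17,17)));mk=mask*win
    f=lambda y:(lambda s:1-np.minimum(s,mk).sum()/np.maximum(s,mk).sum())(sil(p,BOX[name],[y[0]/1e3,y[1]/1e3,y[2]/100]))
    best=None
    for dy in(-.2,0,.2):
        y0=np.array([x0[0]*1e3,x0[1]*1e3,(x0[2]+dy)*100])
        o=minimize(f,y0,method='Nelder-Mead',options=dict(initial_simplex=y0+np.array([[0,0,0],[8,0,0],[0,8,0],[0,0,12]]),xatol=.05,fatol=1e-4))
        if best is None or o.fun<best.fun:best=o
    return [best.x[0]/1e3,best.x[1]/1e3,best.x[2]/100],1-best.fun
def masks(p):
    im=p['img'].astype(int);mx=im.max(2);mn=im.min(2)
    return {'yoke':(mx<62)*1.,'corner':((mn>105)&(mx-mn<45))*1.}
E
python3 - <<'E'
from fit import *
for c in('top','scene'):
    p=snap(c);M=masks(p)
    for n,x0 in(('yoke',[.489,.148,.08]),('corner',[.662,.22,-.03])):
        x,s=fit(p,n,x0,M[n]);print(c,n,np.round(x,4),round(s,3))
    if c=='top':
        g=cv2.cvtColor(p['img'],cv2.COLOR_RGB2HSV)
        for uv in((375,180),(341,232),(356,294)):
            w=np.zeros((480,640));w[uv[1]-14:uv[1]+14,uv[0]-14:uv[0]+14]=1
            m=((g[...,1]<70)&(g[...,2]>110)&(w>0)).astype(np.uint8)
            m=cv2.fillPoly(m,cv2.findContours(m,0,2)[0],1)
            v,u=np.nonzero(m);q,r=cv2.minEnclosingCircle(np.c_[u,v].astype(np.float32));print(len(u),q,r,px2w(p,(u.mean(),v.mean()),.029).round(4))
E
```

```text
top yoke [0.4889 0.1466 0.1692] 0.73
top corner [ 0.6633  0.2239 -0.0283] 0.933
183 (374.5, 180.0) 8.381627082824707 [ 0.6828 -0.1049  0.029 ]
184 (340.0, 232.23333740234375) 7.830875873565674 [ 0.5757 -0.0381  0.029 ]
183 (354.8721008300781, 293.66278076171875) 7.639651298522949 [ 0.4552 -0.068   0.029 ]
scene yoke [0.4903 0.1486 0.1776] 0.852
scene corner [ 0.6615  0.222  -0.0242] 0.792
```

Request:
{"api": "move_arm", "payload": {"series": "0 0 0 0 0 0", "jaw": 0.7, "newtons": 12}}

```text
time: 1.88
position: [0.2553, 0.5705, 0.2183]
tool_rot: [0.209, 0.978, -0.0, -0.0]
ft_force: [-0.9, 0.1, -0.2]
grip_width: 0.0847
grip_force: 0.0
```

```bash
cat >> h.py <<'E'
def go(x,y,z,yaw):
    """remaining shift(mm)/turn(deg) in tool axes to have tool y at world angle yaw (deg, mod 180), tool z down"""
    s=robot.get_obs();r=R.from_quat(s['tool_rot']);d=r.inv().apply(np.array([x,y,z])-s['position'])*1e3
    best=None
    for k in(0,180):
        a=np.radians(yaw+k);Y=np.array([np.cos(a),np.sin(a),0]);Z=np.array([0,0,-1.]);X=np.cross(Y,Z)
        v=(r.inv()*R.from_matrix(np.c_[X,Y,Z])).as_rotvec(degrees=True)
        if best is None or np.linalg.norm(v)<np.linalg.norm(best):best=v
    print('shift',d.round(1),'turn',best.round(1),'pos',np.round(s['position'],4),'q',np.round(s['q'],2),'F',np.round(s['ft_force'],1))
E
python3 -c "
from h import *
go(.5765,-.039,.10,0)"
```

```text
shift [-542.2 -425.1  118.2] turn [-0.  -0.  65.9] pos [0.2553 0.5705 0.2183] q [ 0.97  0.53  1.43  0.    1.18 -0.18] F [-0.9  0.1 -0.2]
```

Request:
{"api": "move_arm", "payload": {"series": "-542 -425 118 0 0 66;-542 -425 118 0 0 66;-542 -425 118 0 0 66;-542 -425 118 0 0 66;-542 -425 118 0 0 66;-542 -425 118 0 0 66;-542 -425 118 0 0 66;-542 -425 118 0 0 66"}}

```text
time: 2.55
position: [0.4092, 0.2782, 0.162]
tool_rot: [0.654, 0.756, 0.0, 0.0]
ft_force: [0.6, 0.5, -0.4]
grip_width: 0.0609
grip_force: 0.0
```

```bash
python3 -c "
from h import *
go(.5765,-.039,.10,0)"
```

```text
shift [-337.9  119.9   62. ] turn [ 0.  -0.   8.3] pos [0.4092 0.2782 0.162 ] q [0.37 0.44 1.81 0.   0.89 0.23] F [ 0.6  0.5 -0.4]
```

Request:
{"api": "move_arm", "payload": {"series": "-338 120 62 0 0 8.3;-338 120 62 0 0 8.3;-338 120 62 0 0 8.3;-338 120 62 0 0 8.3;-338 120 62 0 0 8.3;-338 120 62 0 0 8.3;-338 120 62 0 0 8.3;-338 120 62 0 0 8.3"}}

```text
time: 3.22
position: [0.5642, -0.012, 0.105]
tool_rot: [0.705, 0.709, 0.0, 0.0]
ft_force: [0.3, 0.5, -0.0]
grip_width: 0.0606
grip_force: 0.0
```

```bash
python3 -c "
from h import *
go(.5765,-.039,.026,0)"
```

```text
shift [-27.1  12.1  79. ] turn [0.  0.  0.3] pos [ 0.5642 -0.012   0.105 ] q [-0.22  0.6   1.69  0.    0.85 -0.22] F [ 0.3  0.5 -0. ]
```

Request:
{"api": "move_arm", "payload": {"series": "-27 12 30 0 0 0;-27 12 30 0 0 0;-27 12 30 0 0 0"}}

```text
time: 3.47
position: [0.5747, -0.0383, 0.0731]
tool_rot: [0.707, 0.708, -0.001, -0.002]
ft_force: [-0.8, 0.4, 0.6]
grip_width: 0.061
grip_force: 0.0
```

```bash
python3 -c "
from h import *
go(.5765,-.039,.026,0)"
```

```text
shift [-0.8  1.9 47.1] turn [-0.2 -0.1  0.1] pos [ 0.5747 -0.0383  0.0731] q [-0.26  0.67  1.67  0.    0.81 -0.26] F [-0.8  0.4  0.6]
```

Request:
{"api": "move_arm", "payload": {"series": "-1 2 30 0 0 0;-1 2 47 0 0 0;-1 2 47 0 0 0;-1 2 47 0 0 0"}}

```text
time: 3.8
position: [0.5765, -0.0362, 0.0285]
tool_rot: [0.705, 0.709, -0.0, -0.001]
ft_force: [0.4, 0.3, 0.2]
grip_width: 0.0607
grip_force: 0.0
```

Request:
{"api": "move_arm", "payload": {"series": "0 0 0 0 0 0;0 0 0 0 0 0;0 0 0 0 0 0;0 0 0 0 0 0;0 0 0 0 0 0", "jaw": 0, "newtons": 12}}

```text
time: 4.22
position: [0.5779, -0.0377, 0.029]
tool_rot: [0.705, 0.709, 0.0, 0.001]
ft_force: [0.8, 0.2, 1.0]
grip_width: 0.0355
grip_force: 0.0
```

Request:
{"api": "move_arm", "payload": {"series": "0 0 2 0 0 0;0 0 2 0 0 0;0 0 2 0 0 0;0 0 2 0 0 0;0 0 2 0 0 0"}}

```text
time: 4.63
position: [0.5776, -0.0378, 0.0262]
tool_rot: [0.705, 0.709, 0.0, 0.0]
ft_force: [-0.0, 0.2, 0.6]
grip_width: 0.0037
grip_force: 0.4
```

```bash
python3 -c "
from h import *
print(robot.get_obs()['grip_width'],robot.get_obs()['grip_force'])
go(.536,-.325,.10,0)"
```

```text
0.0037374391738043715 0.37517633869583733
shift [-287.   -43.   -73.8] turn [0.  0.  0.3] pos [ 0.5776 -0.0378  0.0262] q [-0.26  0.74  1.68 -0.    0.71 -0.26] F [-0.   0.2  0.6]
```

```bash
python3 - <<'E'
from h import *
p=snap('scene','s1.png');q=snap('top')
u,v=w2px(p,[.577,-.04,.03]).astype(int)
a=cv2.imread('pics/s1.png')[max(0,v-110):v+60,u-110:u+110]
t=cv2.cvtColor(q['img'],cv2.COLOR_RGB2BGR);u,v=w2px(q,[.577,-.04,.03]).astype(int)
b=t[v-85:v+85,u-85:u+85]
cv2.imwrite('pics/s1c.png',cv2.resize(np.hstack([a,b]),None,fx=2,fy=2,interpolation=cv2.INTER_CUBIC))
for P in(p,q):
  for f in(robot.search_frame,robot.tip_of):print([(np.round(d['xyz'],3).tolist(),round(d['p'],2)) for d in f(P,'bobbin0')])
E
```

```text
[([0.591, -0.034, 0.01], 0.75), ([0.694, -0.099, 0.018], 0.72)]
[([0.686, -0.107, -0.004], 0.67), ([0.576, -0.038, -0.002], 0.65), ([0.453, -0.069, 0.001], 0.54)]
[]
[([0.683, -0.106, 0.002], 0.47)]
```

View pics/s1c.png

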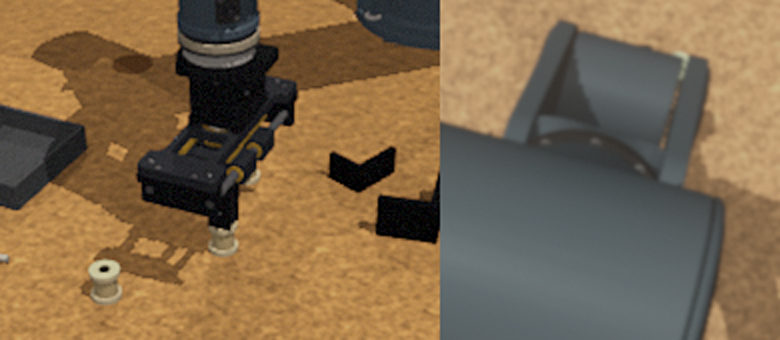

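The crop shows the bobbin still upright under the gripper at about (222,240), but the reading says the jaws are almost shut. I'll zoom in.

```bash
python3 - <<'E'
from h import *
p=snap('scene','s2.png');s=robot.get_obs();print(s['grip_width'],s['grip_force'],s['position'])
print(w2px(p,[.577,-.038,.004]),w2px(p,[.577,-.038,.03]))
u,v=w2px(p,[.577,-.04,.03]).astype(int)
a=cv2.imread('pics/s2.png')[v-50:v+25,u-50:u+50]
print(u-50,v-50)
cv2.imwrite('pics/s2c.png',cv2.resize(a,None,fx=8,fy=8,interpolation=cv2.INTER_CUBIC))
E
```

```text
0.0005515530057315552 0.2981913630321742 [ 0.57751046 -0.03776434  0.02617158]
[299.68846436 278.81362423] [299.3939746  267.77875734]
248 217
```

View pics/s2c.png

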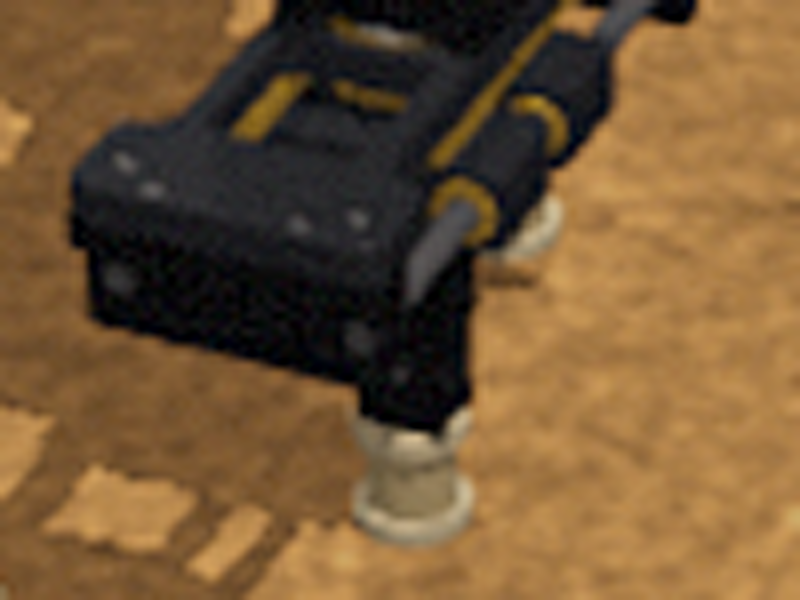

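```bash
python3 - <<'E'
from h import *
p=snap('scene')
f=lambda X:((w2px(p,X)-[248,217])*8).round().tolist()
for x in(.482,.672):
  for y in(-.0755,-.0005):
    for z in(.074,.1):print(x,y,z,f([x,y,z]))
for x in(.562,.592):
  for y in(-.0475,-.0285):
    for z in(.004,.03):print('finger',x,y,z,f([x,y,z]))
for a in(0,1,2,3):
  print('bob',f([.577+.014*np.cos(a*1.57),-.038+.014*np.sin(a*1.57),.0]),f([.577+.014*np.cos(a*1.57),-.038+.014*np.sin(a*1.57),.03]))
E
```

```text
0.482 -0.0755 0.074 [431.0, 26.0]
0.482 -0.0755 0.1 [429.0, -65.0]
0.482 -0.0005 0.074 [710.0, 87.0]
0.482 -0.0005 0.1 [711.0, -5.0]
0.672 -0.0755 0.074 [70.0, 435.0]
0.672 -0.0755 0.1 [63.0, 337.0]
0.672 -0.0005 0.074 [379.0, 515.0]
0.672 -0.0005 0.1 [376.0, 416.0]
finger 0.562 -0.0475 0.004 [404.0, 452.0]
finger 0.562 -0.0475 0.03 [402.0, 364.0]
finger 0.562 -0.0285 0.004 [475.0, 470.0]
finger 0.562 -0.0285 0.03 [474.0, 382.0]
finger 0.592 -0.0475 0.004 [351.0, 520.0]
finger 0.592 -0.0475 0.03 [348.0, 431.0]
finger 0.592 -0.0285 0.004 [423.0, 538.0]
finger 0.592 -0.0285 0.03 [421.0, 450.0]
bob [389.0, 540.0] [386.0, 438.0]
bob [467.0, 522.0] [465.0, 420.0]
bob [438.0, 476.0] [436.0, 375.0]
bob [361.0, 494.0] [358.0, 393.0]
```

The projection check shows the gripper about 25 to 28 mm higher than its reported pose. The fingertips are at bobbin-top height (v≈425, where v≈525 was expected), so the jaws closed above the bobbin, which hasn't moved. I'll open, lower in steps while watching the force, and look again.

Request:
{"api": "move_arm", "payload": {"series": "0 0 -6 0 0 0;0 0 -6 0 0 0;0 0 -6 0 0 0;0 0 -6 0 0 0;0 0 -6 0 0 0;0 0 -6 0 0 0;0 0 -6 0 0 0;0 0 -6 0 0 0", "jaw": 0.75}}

```text
time: 5.7
position: [0.5774, -0.0377, 0.0321]
tool_rot: [0.705, 0.709, -0.0, -0.0]
ft_force: [-0.7, -0.5, -0.5]
grip_width: 0.0459
grip_force: 0.0
```

Request:
{"api": "move_arm", "payload": {"series": "0 0 6 0 0 0;0 0 12 0 0 0;0 0 18 0 0 0;0 0 20 0 0 0;0 0 20 0 0 0;0 0 20 0 0 0"}}

```text
time: 6.2
position: [0.5773, -0.0377, 0.0117]
tool_rot: [0.705, 0.709, -0.0, -0.0]
ft_force: [-0.1, -0.5, -0.6]
grip_width: 0.065
grip_force: 0.0
```

```bash
python3 - <<'E'
from h import *
p=snap('scene','s3.png');s=robot.get_obs();print(s['grip_width'],s['position'],s['ft_force'])
u,v=w2px(p,[.577,-.04,.03]).astype(int);print(u-50,v-50)
a=cv2.imread('pics/s3.png')[v-50:v+25,u-50:u+50]
cv2.imwrite('pics/s3c.png',cv2.resize(a,None,fx=8,fy=8,interpolation=cv2.INTER_CUBIC))
E
```

```text
0.0649134717740837 [ 0.5774658  -0.03774141  0.01199233] [-0.77336776 -0.28722741 -0.15047317]
248 217
```

View pics/s3c.png

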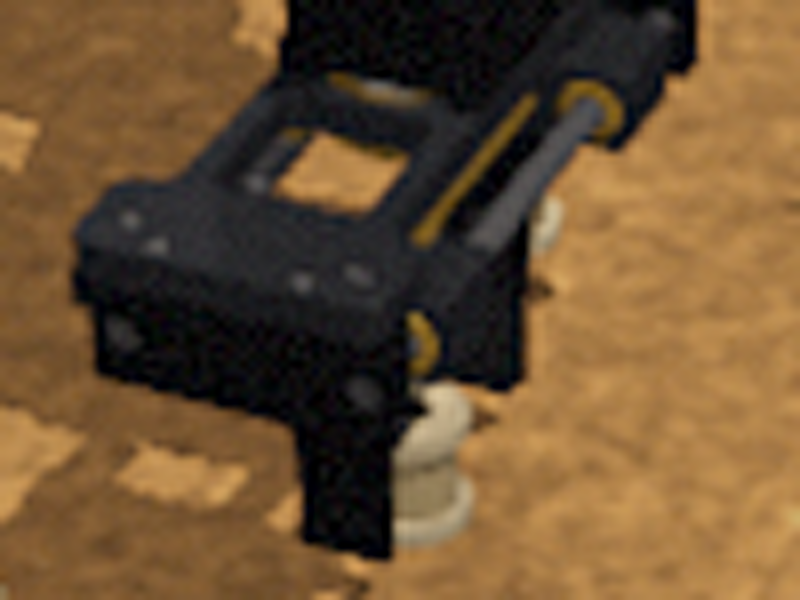

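The front fingertip is at (346,552), which puts its tip about 16 mm above the bench even though the reading implies −10 mm. So true z is about the reading plus 26 mm. The bobbin sits between the open fingers. I'll go 11 mm lower and grip.

Request:
{"api": "move_arm", "payload": {"series": "0 0 5 0 0 0;0 0 8 0 0 0;0 0 11 0 0 0;0 0 11 0 0 0"}}

```text
time: 6.58
position: [0.577, -0.0376, 0.0005]
tool_rot: [0.705, 0.709, -0.0, -0.001]
ft_force: [-0.9, 0.2, -0.3]
grip_width: 0.0657
grip_force: 0.0
```

Request:
{"api": "move_arm", "payload": {"series": "0 0 0 0 0 0;0 0 0 0 0 0;0 0 0 0 0 0;0 0 0 0 0 0;0 0 0 0 0 0;0 0 0 0 0 0;0 0 0 0 0 0;0 0 0 0 0 0", "jaw": 0, "newtons": 12}}

```text
time: 7.25
position: [0.5775, -0.0378, 0.0013]
tool_rot: [0.705, 0.709, 0.0, 0.0]
ft_force: [0.3, 0.3, 0.4]
grip_width: 0.0261
grip_force: 12.0
```

Request:
{"api": "move_arm", "payload": {"series": "0 0 -20 0 0 0;0 0 -60 0 0 0;-40 -6 -62 0 0 0;-80 -12 -62 0 0 0;-120 -18 -62 0 0 0;-160 -24 -62 0 0 0;-200 -30 -62 0 0 0;-240 -36 -62 0 0 0"}}

```text
time: 7.92
position: [0.5421, -0.2797, 0.0632]
tool_rot: [0.705, 0.709, 0.0, -0.0]
ft_force: [0.4, 0.6, -0.3]
grip_width: 0.0265
grip_force: 12.0
```

```bash
python3 -c "
from h import *
s=robot.get_obs();print(s['grip_width'],s['grip_force'],s['tool_rot'])
go(.536,-.325,.065,0)"
```

```text
0.02647876850626967 12.001466900110245 [ 7.05282505e-01  7.08926357e-01  2.28043798e-05 -8.30887454e-05]
shift [-45.3  -6.3  -1.8] turn [-0.  -0.   0.3] pos [ 0.5421 -0.2797  0.0632] q [-0.66  0.71  1.59  0.    0.84 -0.66] F [ 0.4  0.6 -0.3]
```

Request:
{"api": "move_arm", "payload": {"series": "-25 -3 0 0 0 0;-45 -6 0 0 0 0;-45 -6 0 0 0 0;-45 -6 0 0 0 0"}}

```text
time: 8.25
position: [0.5364, -0.324, 0.063]
tool_rot: [0.706, 0.708, 0.0, -0.0]
ft_force: [-0.3, 0.4, 0.2]
grip_width: 0.0262
grip_force: 12.0
```

```bash
python3 - <<'E'
from h import *
go(.536,-.325,.007,0)
p=snap('scene','s4.png');q=snap('top')
u,v=w2px(p,[.536,-.325,.03]).astype(int);print(u,v)
a=cv2.imread('pics/s4.png')[v-100:v+70,u-70:u+90]
b=cv2.cvtColor(q['img'],cv2.COLOR_RGB2BGR);u,v=w2px(q,[.536,-.325,.03]).astype(int);b=b[v-85:v+85,u-90:u+90]
cv2.imwrite('pics/s4c.png',cv2.resize(np.hstack([a,b]),None,fx=2.3,fy=2.3,interpolation=cv2.INTER_CUBIC))
for P in(p,q):
  for n in('bobbin0','well'):
   for f in(robot.search_frame,robot.tip_of):print(n,[(np.round(d['xyz'],3).tolist(),round(d['p'],2)) for d in f(P,n)])
E
```

```text
shift [-1.  -0.4 56. ] turn [-0.  -0.   0.1] pos [ 0.5364 -0.324   0.063 ] q [-0.72  0.73  1.54  0.    0.87 -0.72] F [-0.3  0.4  0.2]
184 226
bobbin0 [([0.694, -0.1, 0.021], 0.75), ([0.54, -0.317, 0.08], 0.59), ([0.459, -0.064, 0.019], 0.51)]
bobbin0 [([0.452, -0.066, -0.0], 0.68), ([0.54, -0.325, 0.06], 0.57), ([0.686, -0.106, -0.002], 0.53)]
well [([0.545, -0.333, 0.02], 0.82)]
well [([0.533, -0.311, 0.0], 0.66)]
bobbin0 [([0.682, -0.108, 0.034], 0.65)]
bobbin0 [([0.683, -0.108, 0.003], 0.79), ([0.681, -0.273, 0.003], 0.32)]
well [([0.669, 0.186, 0.009], 0.38)]
well []
```

View pics/s4c.png

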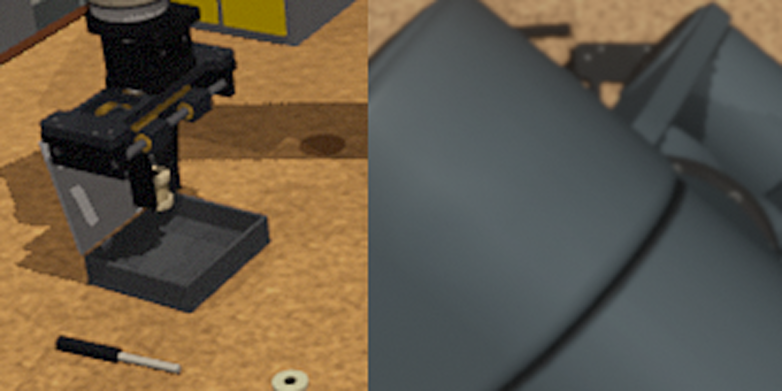

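The bobbin is held over the well: left crop, (160,188). It's slightly off the pads' middle towards +y, and the flap is clear on the far side. I'll lower it, watching for contact.

Request:
{"api": "move_arm", "payload": {"series": "8 0 0 0 0 0;8 0 20 0 0 0;8 0 40 0 0 0;8 0 48 0 0 0;8 0 51 0 0 0;8 0 53 0 0 0;8 0 53 0 0 0"}}

```text
time: 9.33
position: [0.5372, -0.315, 0.0104]
tool_rot: [0.705, 0.709, 0.0, 0.0]
ft_force: [-0.4, 0.6, -0.4]
grip_width: 0.0261
grip_force: 12.0
```

Request:
{"api": "move_arm", "payload": {"series": "0 0 2 0 0 0;0 0 3 0 0 0;0 0 3 0 0 0"}}

```text
time: 9.58
position: [0.5372, -0.3152, 0.0077]
tool_rot: [0.705, 0.709, 0.0, 0.0]
ft_force: [0.1, 0.1, -0.9]
grip_width: 0.0264
grip_force: 12.0
```

Request:
{"api": "move_arm", "payload": {"series": "0 0 1 0 0 0;0 0 1 0 0 0;0 0 1 0 0 0"}}

```text
time: 9.83
position: [0.5369, -0.315, 0.0063]
tool_rot: [0.705, 0.709, 0.0, 0.0]
ft_force: [-0.3, 0.5, -0.8]
grip_width: 0.0263
grip_force: 12.0
```

Request:
{"api": "move_arm", "payload": {"series": "0 0 1 0 0 0;0 0 1.5 0 0 0;0 0 1.5 0 0 0"}}

```text
time: 10.08
position: [0.537, -0.3151, 0.0061]
tool_rot: [0.705, 0.709, -0.0, 0.0]
ft_force: [-1.8, 1.1, 7.9]
grip_width: 0.0265
grip_force: 12.4
```

Request:
{"api": "move_arm", "payload": {"series": "0 0 -1 0 0 0;0 0 -1 0 0 0;0 0 -1 0 0 0;0 0 -1 0 0 0;0 0 -1 0 0 0", "jaw": 0.55}}

```text
time: 10.5
position: [0.5369, -0.3149, 0.0054]
tool_rot: [0.705, 0.709, -0.0, -0.0]
ft_force: [0.8, 0.1, 0.3]
grip_width: 0.0461
grip_force: 0.0
```

Request:
{"api": "move_arm", "payload": {"series": "0 0 -30 0 0 0;0 0 -65 0 0 0;0 0 -65 0 0 0"}}

```text
time: 10.75
position: [0.5403, -0.3176, 0.0761]
tool_rot: [0.705, 0.709, 0.0, 0.005]
ft_force: [0.4, -1.6, 0.8]
grip_width: 0.0478
grip_force: 0.0
```

```bash
python3 - <<'E'
from h import *
s=robot.get_obs();print(s['grip_width'])
go(.453,-.067,.07,0)
p=snap('scene','s5.png')
for f in(robot.search_frame,robot.tip_of):print([(np.round(d['xyz'],3).tolist(),round(d['p'],2)) for d in f(p,'bobbin0')])
E
```

```text
0.04776593209201398
shift [251.1 -86.    3.7] turn [0.5 0.4 0.3] pos [ 0.5403 -0.3176  0.0761] q [-0.71  0.71  1.55  0.    0.88 -0.71] F [ 0.4 -1.6  0.8]
[([0.692, -0.102, 0.021], 0.86), ([0.544, -0.314, 0.028], 0.79), ([0.46, -0.063, 0.019], 0.76)]
[([0.66, 0.222, 0.001], 0.73), ([0.451, -0.068, -0.003], 0.69), ([0.54, -0.318, 0.002], 0.64), ([0.684, -0.105, -0.003], 0.59)]
```

Request:
{"api": "move_arm", "payload": {"series": "251 -86 4 0 0 0;251 -86 4 0 0 0;251 -86 4 0 0 0;251 -86 4 0 0 0;251 -86 4 0 0 0;251 -86 4 0 0 0;251 -86 4 0 0 0;251 -86 4 0 0 0", "jaw": 0.75}}

```text
time: 11.57
position: [0.4446, -0.0597, 0.0654]
tool_rot: [0.704, 0.71, -0.002, -0.004]
ft_force: [1.0, 0.4, 1.1]
grip_width: 0.0652
grip_force: 0.0
```

```bash
python3 - <<'E'
from h import *
go(.453,-.067,.001,0)
E
```

```text
shift [-7.6  8.9 64.3] turn [-0.5 -0.2  0.5] pos [ 0.4446 -0.0597  0.0654] q [-0.38  0.58  1.99  0.    0.58 -0.39] F [1.  0.4 1.1]
```

Request:
{"api": "move_arm", "payload": {"series": "-3 2 0 0 0 0;-3 2 20 0 0 0;-3 2 20 0 0 0;-3 2 50 0 0 0;-3 2 64 0 0 0;-3 2 64 0 0 0;-3 2 64 0 0 0"}}

```text
time: 12.15
position: [0.4517, -0.0683, 0.0021]
tool_rot: [0.706, 0.708, -0.0, -0.001]
ft_force: [-0.2, -0.2, -1.2]
grip_width: 0.0655
grip_force: 0.0
```

Request:
{"api": "move_arm", "payload": {"series": "0 0 1 0 0 0;0 0 1 0 0 0;0 0 1 0 0 0;0 0 1 0 0 0;0 0 1 0 0 0;0 0 1 0 0 0;0 0 1 0 0 0;0 0 1 0 0 0", "jaw": 0}}

```text
time: 12.82
position: [0.452, -0.0675, 0.0019]
tool_rot: [0.705, 0.709, 0.0, 0.0]
ft_force: [0.2, 0.3, 2.4]
grip_width: 0.0264
grip_force: 12.0
```

```bash
python3 - <<'E'
from h import *
go(.538,-.277,.065,0)
E
```

```text
shift [-210.    85.   -62.9] turn [0.  0.  0.3] pos [ 0.452  -0.0675  0.0019] q [-0.39  0.72  2.    0.    0.42 -0.4 ] F [0.2 0.3 2.4]
```

Request:
{"api": "move_arm", "payload": {"series": "0 0 -25 0 0 0;0 0 -63 0 0 0;-35 14 -65 0 0 0;-70 28 -65 0 0 0;-105 42 -65 0 0 0;-140 57 -65 0 0 0;-175 71 -65 0 0 0;-210 85 -65 0 0 0"}}

```text
time: 13.48
position: [0.5378, -0.2784, 0.0666]
tool_rot: [0.705, 0.709, -0.0, -0.0]
ft_force: [0.6, 0.3, -0.8]
grip_width: 0.0264
grip_force: 12.0
```

Request:
{"api": "move_arm", "payload": {"series": "0 0 0 0 0 0;0 0 0 0 0 0;0 0 15 0 0 0;0 0 30 0 0 0;0 0 45 0 0 0;0 0 54 0 0 0;0 0 54 0 0 0;0 0 54 0 0 0"}}

```text
time: 14.15
position: [0.5369, -0.2756, 0.0122]
tool_rot: [0.705, 0.709, -0.0, -0.001]
ft_force: [-0.4, -0.2, -0.7]
grip_width: 0.0263
grip_force: 12.0
```

Request:
{"api": "move_arm", "payload": {"series": "-1 0 2 0 0 0;-1 0 4 0 0 0;-1 0 5 0 0 0;-1 0 5 0 0 0"}}

```text
time: 14.48
position: [0.5378, -0.278, 0.008]
tool_rot: [0.705, 0.709, 0.0, 0.0]
ft_force: [0.8, -0.7, -0.0]
grip_width: 0.0263
grip_force: 12.0
```

Request:
{"api": "move_arm", "payload": {"series": "0 0 1 0 0 0;0 0 1 0 0 0;0 0 1 0 0 0"}}

```text
time: 14.73
position: [0.538, -0.2782, 0.007]
tool_rot: [0.705, 0.709, 0.0, 0.0]
ft_force: [0.1, -0.9, 1.3]
grip_width: 0.0263
grip_force: 12.0
```

Request:
{"api": "move_arm", "payload": {"series": "0 0 1 0 0 0;0 0 1 0 0 0;0 0 1 0 0 0"}}

```text
time: 14.98
position: [0.538, -0.2782, 0.0069]
tool_rot: [0.705, 0.709, 0.0, 0.0]
ft_force: [-1.4, -0.3, 7.2]
grip_width: 0.0263
grip_force: 12.0
```

Request:
{"api": "move_arm", "payload": {"series": "0 0 0 0 0 0;0 0 0 0 0 0;0 0 0 0 0 0;0 0 0 0 0 0;0 0 0 0 0 0", "jaw": 0.55}}

```text
time: 15.4
position: [0.5376, -0.2779, 0.0054]
tool_rot: [0.705, 0.709, -0.0, -0.0]
ft_force: [-0.0, 0.9, 0.4]
grip_width: 0.0465
grip_force: 0.0
```

Request:
{"api": "move_arm", "payload": {"series": "0 0 -30 0 0 0;0 0 -65 0 0 0;0 0 -75 0 0 0;0 0 -75 0 0 0"}}

```text
time: 15.73
position: [0.5398, -0.2795, 0.0838]
tool_rot: [0.705, 0.709, 0.0, 0.003]
ft_force: [0.4, -0.6, 0.2]
grip_width: 0.0479
grip_force: 0.0
```

```bash
python3 - <<'E'
from h import *
p=snap('scene')
for f in(robot.search_frame,robot.tip_of):print([(np.round(d['xyz'],3).tolist(),round(d['p'],2)) for d in f(p,'bobbin0')])
a=.172
c=np.array([.489,.1475])+R.from_euler('z',a).apply([-.032,-.005,0])[:2];print(c)
go(c[0],c[1],.09,90+np.degrees(a))
E
```

```text
[([0.542, -0.273, 0.034], 0.67), ([0.693, -0.102, 0.022], 0.64), ([0.544, -0.312, 0.026], 0.46)]
[([0.536, -0.318, 0.003], 0.74), ([0.536, -0.279, 0.005], 0.71), ([0.686, -0.105, -0.003], 0.7)]
[0.45832794 0.13709688]
shift [414.8 -76.4  -9.7] turn [-0.1  0.  80.4] pos [ 0.5369 -0.2773  0.0796] q [-0.66  0.68  1.6  -0.    0.87 -0.67] F [0.5 0.4 0. ]
```

Both bobbins are in the well, at about (.536,−.318) and (.536,−.279). Now for the yoke.

Request:
{"api": "move_arm", "payload": {"series": "415 -76 -10 0 0 80;415 -76 -10 0 0 80;415 -76 -10 0 0 80;415 -76 -10 0 0 80;415 -76 -10 0 0 80;415 -76 -10 0 0 80;415 -76 -10 0 0 80;415 -76 -10 0 0 80", "jaw": 0.6}}

```text
time: 16.55
position: [0.4772, 0.036, 0.0866]
tool_rot: [0.953, 0.304, -0.002, -0.001]
ft_force: [0.7, -0.5, -0.8]
grip_width: 0.052
grip_force: 0.0
```

```bash
python3 - <<'E'
from h import *
go(.4583,.1371,.09,90+np.degrees(.172))
E
```

```text
shift [ 43.1 -93.4  -3.2] turn [-0.1  0.2 25.5] pos [0.4772 0.036  0.0866] q [-0.16  0.56  1.91  0.    0.68  0.79] F [ 0.7 -0.5 -0.8]
```

Request:
{"api": "move_arm", "payload": {"series": "43 -93 -3 0 0 25.5;43 -93 -3 0 0 25.5;43 -93 -3 0 0 25.5;43 -93 -3 0 0 25.5;43 -93 -3 0 0 25.5;43 -93 -3 0 0 25.5"}}

```text
time: 17.05
position: [0.459, 0.1348, 0.09]
tool_rot: [0.996, 0.091, -0.001, 0.0]
ft_force: [0.7, -0.6, 0.3]
grip_width: 0.052
grip_force: 0.0
```

```bash
python3 - <<'E'
from h import *
go(.4583,.1371,.013,90+np.degrees(.172))
p=snap('scene','s6.png')
u,v=w2px(p,[.46,.137,.05]).astype(int)
from fit import *
a=cv2.imread('pics/s6.png')[v-50:v+50,u-60:u+65];print(u-60,v-50)
cv2.imwrite('pics/s6c.png',cv2.resize(a,None,fx=6,fy=6,interpolation=cv2.INTER_CUBIC))
E
```

```text
shift [-0.1 -2.3 77. ] turn [-0.   0.1  0.6] pos [0.459  0.1348 0.09  ] q [ 0.05  0.55  1.91 -0.    0.69  1.44] F [ 0.7 -0.6  0.3]
347 197
```

View pics/s6c.png

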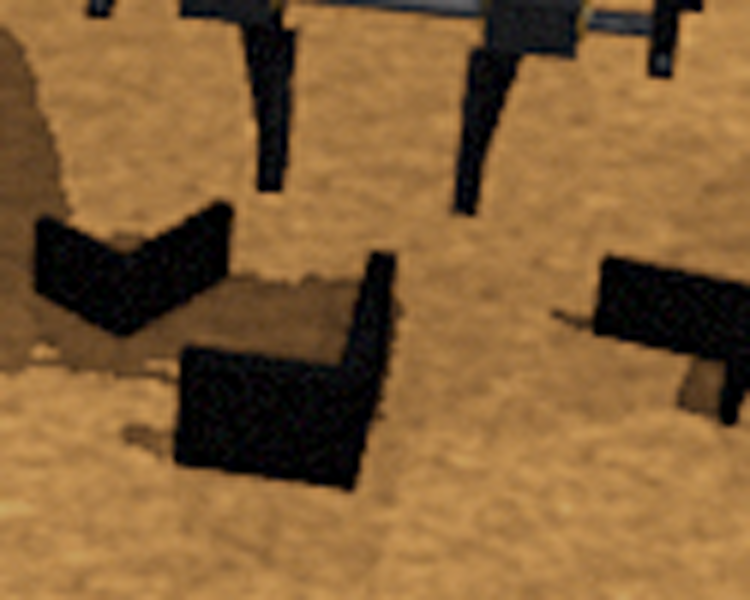

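```bash
python3 - <<'E'
from h import *
from fit import *
p=snap('scene')
for z in(.086,.090,.094,.098):print(z,px2w(p,(392,228.7),z).round(4),px2w(p,(424.5,232.5),z).round(4))
M=masks(p)
m=M['yoke'].copy(); m[:235,380:]=np.where(np.arange(480)[:235,None]<235,0,m[:235,380:])
for x0 in([.489,.148,.17],[.489,.148,.1]):print(fit(p,'yoke',x0,m))
for xy in((184,350),(350,365),(380,255),(176,462),(352,487)):
  u,v=xy[0]/6+347,xy[1]/6+197;print(xy,px2w(p,(u,v),.042).round(4),px2w(p,(u,v),0).round(4))
E
```

```text
0.086 [0.4616 0.105  0.086 ] [0.4508 0.1656 0.086 ]
0.09 [0.4679 0.1067 0.09  ] [0.4571 0.167  0.09  ]
0.094 [0.4742 0.1084 0.094 ] [0.4635 0.1683 0.094 ]
0.098 [0.4805 0.1102 0.098 ] [0.4698 0.1697 0.098 ]
([np.float64(0.49040544110026674), np.float64(0.14842255604238982), np.float64(0.16527249481281156)], np.float64(0.863901992536788))
([np.float64(0.4902841068959357), np.float64(0.1484380974679275), np.float64(0.16820860341854682)], np.float64(0.8556571508340894))
(184, 350) [0.496  0.0901 0.042 ] [0.4367 0.0721 0.    ]
(350, 365) [0.4835 0.1412 0.042 ] [0.4233 0.1265 0.    ]
(380, 255) [0.4174 0.1318 0.042 ] [0.353  0.1164 0.    ]
(176, 462) [0.5547 0.1075 0.042 ] [0.4991 0.0906 0.    ]
(352, 487) [0.5461 0.1606 0.042 ] [0.4899 0.147  0.    ]
```

The fingertips are at crop (270,190) and (465,213), straddling the yoke's long leg, and the yoke is upright at about (.490,.148) with yaw 0.167. I'll descend and grip the long leg.

Request:
{"api": "move_arm", "payload": {"series": "0 -2 30 0 0 0.5;0 -2 60 0 0 0.5;0 -2 77 0 0 0.5;0 -2 77 0 0 0.5;0 -2 77 0 0 0.5"}}

```text
time: 17.57
position: [0.4592, 0.1356, 0.0134]
tool_rot: [0.996, 0.084, -0.001, -0.0]
ft_force: [-0.3, -0.8, -0.3]
grip_width: 0.0521
grip_force: 0.0
```

Request:
{"api": "move_arm", "payload": {"series": "0 0 0 0 0 0;0 0 0 0 0 0;0 0 0 0 0 0;0 0 0 0 0 0;0 0 0 0 0 0;0 0 0 0 0 0;0 0 0 0 0 0;0 0 0 0 0 0", "jaw": 0, "newtons": 40}}

```text
time: 18.23
position: [0.4596, 0.1368, 0.0144]
tool_rot: [0.996, 0.085, 0.0, -0.0]
ft_force: [-0.1, 1.1, 2.6]
grip_width: 0.0097
grip_force: 40.0
```

Request:
{"api": "move_arm", "payload": {"series": "0 0 0 0 0 0;0 0 0 0 0 0;0 0 0 0 0 0;0 0 0 0 0 0"}}

```text
time: 18.57
position: [0.4596, 0.1368, 0.0144]
tool_rot: [0.996, 0.085, 0.0, -0.0]
ft_force: [-0.6, 2.4, 4.1]
grip_width: 0.01
grip_force: 40.0
```

```bash
python3 - <<'E'
from h import *
from fit import *
s=robot.get_obs();print(s['position'],s['tool_rot'],s['grip_width'],s['ft_force'],s['moment'])
p=snap('top','t7.png');q=snap('scene','s7.png')
for P in(p,q):
  for n in('yoke','corner'):print(n,[(np.round(d['xyz'],3).tolist(),round(d['p'],2)) for d in robot.tip_of(P,n)])
E
```

```text
[0.459586   0.13680795 0.01441499] [ 9.96395914e-01  8.48243607e-02  6.59534513e-05 -7.97430846e-05] 0.010033234969250697 [-0.62513568  2.40826697  4.13070888] [0.23430799 0.25828772 0.02235881]
yoke [([0.436, 0.05, -0.005], 0.72)]
corner [([0.664, 0.225, 0.003], 0.75)]
yoke [([0.438, 0.05, -0.002], 0.85), ([0.364, 0.252, 0.002], 0.75), ([0.49, 0.146, -0.007], 0.62)]
corner [([0.663, 0.222, -0.0], 0.56)]
```

```bash
python3 - <<'E'
from h import *
go(.615,.2037,.0174,90-np.degrees(.026))
E
```

```text
shift [164.5 -39.7  -3. ] turn [-0.  -0.  11.2] pos [0.4596 0.1368 0.0144] q [0.06 0.7  1.94 0.   0.5  1.46] F [-0.6  1.4  5.3]
```

Request:
{"api": "move_arm", "payload": {"series": "0 0 -3 0 0 0;20 -5 -3 0 0 2;50 -12 -3 0 0 4;80 -19 -3 0 0 6;110 -27 -3 0 0 8;140 -34 -3 0 0 10;164 -40 -3 0 0 11;164 -40 -3 0 0 11.2", "newtons": 55}}

```text
time: 19.53
position: [0.6212, 0.2055, 0.0172]
tool_rot: [1.0, -0.013, 0.005, -0.001]
ft_force: [2.0, 0.5, -3.0]
grip_width: 0.0093
grip_force: 55.0
```

Request:
{"api": "move_arm", "payload": {"series": "0 0 0 0 0 0;0 0 0 0 0 0;0 0 1 0 0 0;0 0 2 0 0 0;0 0 2 0 0 0"}}

```text
time: 19.95
position: [0.6131, 0.2034, 0.0148]
tool_rot: [1.0, -0.013, -0.001, 0.0]
ft_force: [-0.8, -0.0, -3.6]
grip_width: 0.0098
grip_force: 55.0
```

```bash
python3 - <<'E'
from h import *
from fit import *
s=robot.get_obs();print(s['position'],s['tool_rot'],s['grip_width'],s['ft_force'],s['moment'])
q=snap('scene','s8.png');snap('top','t8.png')
u,v=w2px(q,[.64,.2,.03]).astype(int);print(u-60,v-50)
a=cv2.imread('pics/s8.png')[v-50:v+50,u-60:u+65]
cv2.imwrite('pics/s8c.png',cv2.resize(a,None,fx=6,fy=6,interpolation=cv2.INTER_CUBIC))
E
```

```text
[0.61313861 0.20337379 0.01481427] [ 9.99916838e-01 -1.28525321e-02 -1.04278569e-03  2.03590399e-04] 0.009753680932166699 [-0.81703175 -0.04322202 -3.55102963] [ 0.05326645  0.19089122 -0.02294318]
351 269
```

View pics/s8c.png

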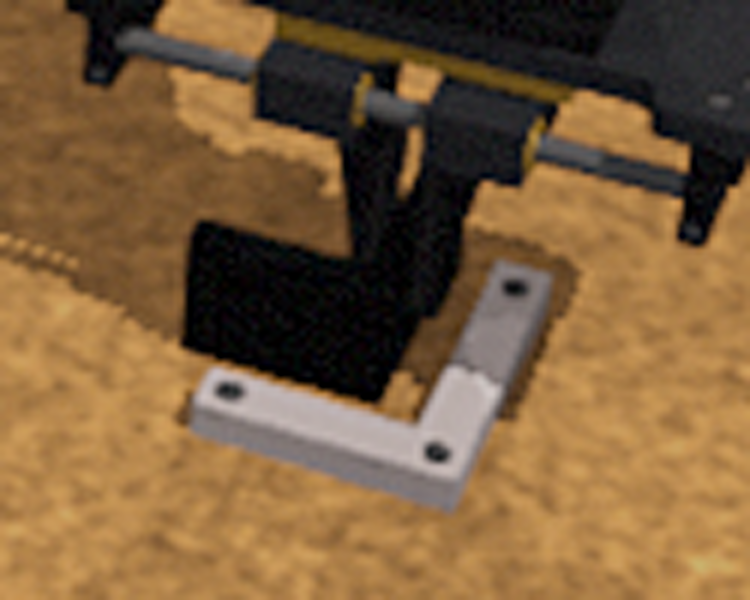

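The yoke stands inside the corner, parallel to the fences, with its corner at crop (375,400) about 15 mm short. It's still just hanging (Fz −3.6 N), so I'll lower it to the bench first.

Request:
{"api": "move_arm", "payload": {"series": "0 0 1 0 0 0;0 0 1 0 0 0;0 0 1 0 0 0"}}

```text
time: 20.3
position: [0.6145, 0.2037, 0.0145]
tool_rot: [1.0, -0.013, 0.0, 0.0]
ft_force: [-0.7, -0.0, -2.2]
grip_width: 0.0096
grip_force: 55.0
```

Request:
{"api": "move_arm", "payload": {"series": "0 0 0.5 0 0 0;0 0 0.5 0 0 0;0 0 0.5 0 0 0"}}

```text
time: 20.55
position: [0.6145, 0.2037, 0.0145]
tool_rot: [1.0, -0.013, 0.0, 0.0]
ft_force: [-2.1, -1.0, 4.4]
grip_width: 0.0095
grip_force: 55.0
```

Request:
{"api": "move_arm", "payload": {"series": "3 -3 0 0 0 0;6 -6 0 0 0 0;9 -9 0 0 0 0;11 -11 0 0 0 0;11 -11 0 0 0 0"}}

```text
time: 20.97
position: [0.6254, 0.2141, 0.0145]
tool_rot: [1.0, -0.013, -0.001, 0.001]
ft_force: [-2.2, -2.6, 5.5]
grip_width: 0.0097
grip_force: 55.0
```

Request:
{"api": "move_arm", "payload": {"series": "0 -1 0 0 0 0;0 -2 0 0 0 0;0 -2 0 0 0 0"}}

```text
time: 21.22
position: [0.6261, 0.2155, 0.0145]
tool_rot: [1.0, -0.012, 0.0, 0.001]
ft_force: [-2.4, -3.9, 4.9]
grip_width: 0.0095
grip_force: 55.0
```

Request:
{"api": "move_arm", "payload": {"series": "0 -1 0 0 0 0;0 -2 0 0 0 0;0 -2 0 0 0 0"}}

```text
time: 21.47
position: [0.6267, 0.2175, 0.0145]
tool_rot: [1.0, -0.012, 0.001, 0.001]
ft_force: [-1.2, -3.9, 5.1]
grip_width: 0.0098
grip_force: 55.0
```

Request:
{"api": "move_arm", "payload": {"series": "1 0 0 0 0 0;2 0 0 0 0 0;2 0 0 0 0 0"}}

```text
time: 21.72
position: [0.6269, 0.2177, 0.0145]
tool_rot: [1.0, -0.013, -0.001, 0.001]
ft_force: [-3.6, -3.9, 8.6]
grip_width: 0.0099
grip_force: 55.0
```

Request:
{"api": "move_arm", "payload": {"series": "0.5 -1 0 0 0 0;1 -2 0 0 0 0;1 -2 0 0 0 0;1 -2 0 0 0 0"}}

```text
time: 22.05
position: [0.6272, 0.2182, 0.0145]
tool_rot: [1.0, -0.012, -0.002, 0.002]
ft_force: [-5.0, -8.1, 10.3]
grip_width: 0.0095
grip_force: 55.0
```

Request:
{"api": "move_arm", "payload": {"series": "0.5 -1 0 0 0 0;1 -1.5 0 0 0 0;1 -1.5 0 0 0 0;1 -1.5 0 0 0 0"}}

```text
time: 22.38
position: [0.6272, 0.2183, 0.0145]
tool_rot: [1.0, -0.012, -0.003, 0.003]
ft_force: [-7.9, -11.6, 12.4]
grip_width: 0.0094
grip_force: 55.0
```

Request:
{"api": "move_arm", "payload": {"series": "0 0 -0.5 0 0 0;0 0 -1 0 0 0;0 0 -1 0 0 0"}}

```text
time: 22.63
position: [0.6273, 0.2183, 0.0145]
tool_rot: [1.0, -0.012, -0.003, 0.003]
ft_force: [-5.3, -11.0, 7.0]
grip_width: 0.0093
grip_force: 55.0
```

```bash
python3 - <<'E'
from h import *
s=robot.get_obs();print(s['position'],s['tool_rot'],s['ft_force'],s['moment'])
q=snap('scene','s9.png');t=snap('top','t9.png')
u,v=w2px(q,[.64,.2,.03]).astype(int);print(u-45,v-40)
a=cv2.imread('pics/s9.png')[v-40:v+45,u-45:u+45]
u,v=w2px(t,[.64,.2,.03]).astype(int);print(u,v)
b=cv2.imread('pics/t9.png')[v-42:v+43,u-20:u+21]
cv2.imwrite('pics/s9c.png',cv2.resize(np.hstack([a,b]),None,fx=6,fy=6,interpolation=cv2.INTER_CUBIC))
E
```

```text
[0.62726336 0.21830448 0.01454333] [ 0.99991686 -0.01209202 -0.00330703  0.00301947] [ -5.33019162 -10.98406899   7.00116673] [-2.08504694  1.00937898 -0.07525216]
366 279
220 198
```

View pics/s9c.png

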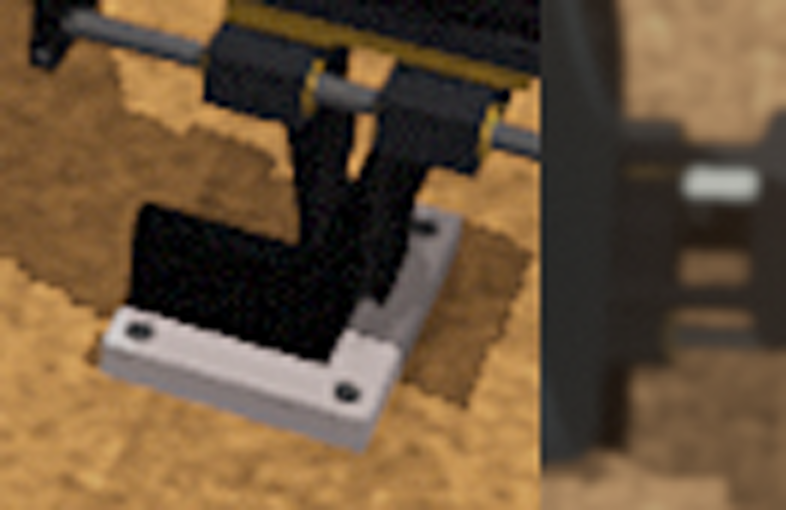

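The yoke looks flush on both fences: the long leg's foot is against the right fence and the short leg runs along the front fence, from (130,310) to (330,360). I'll check the tilt, then add firm force.

```bash
python3 - <<'E'
from h import *
go(.6273,.2183,.0145,90-np.degrees(.026))
E
```

```text
shift [0.  0.  0.1] turn [0.4 0.4 0.1] pos [0.6273 0.2183 0.0146] q [ 0.17  0.84  1.45 -0.01  0.86  1.77] F [ -6.  -11.2   6.9]
```

Request:
{"api": "move_arm", "payload": {"series": "1 0 -0.3 0 0 0;2 -0.5 -0.5 0 0 0;2 -0.5 -0.5 0 0 0;2 -0.5 -0.5 0 0 0"}}

```text
time: 23.07
position: [0.6273, 0.2183, 0.0146]
tool_rot: [1.0, -0.012, -0.005, 0.004]
ft_force: [-7.6, -11.9, 7.4]
grip_width: 0.0096
grip_force: 55.0
```

```bash
python3 - <<'E'
from h import *
go(.6273,.2183,.0145,90-np.degrees(.026))
print(robot.get_obs()['moment'])
E
```

```text
shift [-0.   0.   0.1] turn [0.4 0.6 0.1] pos [0.6273 0.2183 0.0146] q [ 0.17  0.84  1.45 -0.01  0.87  1.77] F [ -7.6 -11.9   7.4]
[-2.21785561  1.3917219  -0.02636151]
```

Request:
{"api": "move_arm", "payload": {"series": "1 -0.5 -0.2 0.2 0.3 0;2 -1 -0.4 0.4 0.6 0;3 -1 -0.4 0.6 0.9 0;3 -1 -0.4 0.6 0.9 0;3 -1 -0.4 0.6 0.9 0"}}

```text
time: 23.48
position: [0.6277, 0.2183, 0.0145]
tool_rot: [1.0, -0.012, -0.001, -0.001]
ft_force: [-10.6, -14.6, 9.4]
grip_width: 0.0096
grip_force: 55.0
```

```bash
python3 - <<'E'
from h import *
go(.6273,.2183,.0145,90-np.degrees(.026))
print(robot.get_obs()['moment'])
E
```

```text
shift [-0.4  0.  -0. ] turn [-0.1  0.1  0.1] pos [0.6277 0.2183 0.0145] q [0.17 0.84 1.46 0.   0.85 1.76] F [-10.6 -14.6   9.4]
[-2.65130454  2.13626302 -0.10611571]
```

Request:
{"api": "move_arm", "payload": {"series": "2 -1 -0.5 0.2 0.3 0;4 -2 -0.8 0.3 0.6 0;6 -2.5 -1 0.4 0.8 0;6 -2.5 -1 0.4 0.8 0;6 -2.5 -1 0.4 0.8 0;6 -2.5 -1 0.4 0.8 0"}}

```text
time: 23.98
position: [0.6289, 0.2184, 0.0145]
tool_rot: [1.0, -0.011, 0.001, -0.002]
ft_force: [-17.1, -18.3, 13.7]
grip_width: 0.0095
grip_force: 55.0
```

```bash
python3 - <<'E'
from h import *
go(.6273,.2183,.0145,90-np.degrees(.026))
print(robot.get_obs()['moment'])
E
```

```text
shift [-1.6  0.1 -0. ] turn [-0.2 -0.1  0.2] pos [0.6289 0.2184 0.0145] q [0.17 0.84 1.46 0.   0.85 1.76] F [-17.1 -18.3  13.7]
[-3.68607408  3.20971359 -0.11449788]
```

Request:
{"api": "move_arm", "payload": {"series": "0 0 -1 0 0 0;0 0 -2 0 0 0;0 0 -2 0 0 0;0 0 -2 0 0 0"}}

```text
time: 24.32
position: [0.6299, 0.2183, 0.0145]
tool_rot: [1.0, -0.011, 0.002, -0.002]
ft_force: [-12.4, -18.2, 1.0]
grip_width: 0.0099
grip_force: 55.0
```

Request:
{"api": "move_arm", "payload": {"series": "1.5 0 0 0 0 0;3 -0.5 0 0 0.2 0;3 -0.5 0 0 0.2 0;3 -0.5 0 0 0.2 0"}}

```text
time: 24.65
position: [0.6299, 0.2183, 0.0145]
tool_rot: [1.0, -0.011, 0.0, -0.001]
ft_force: [-17.9, -19.4, 5.4]
grip_width: 0.0095
grip_force: 55.0
```

Request:
{"api": "move_arm", "payload": {"series": "1 0 -0.5 0 0 0;2 0 -1 0 0.1 0;2 0 -1 0 0.1 0;2 0 -1 0 0.1 0"}}

```text
time: 24.98
position: [0.6299, 0.2183, 0.0145]
tool_rot: [1.0, -0.011, -0.001, -0.001]
ft_force: [-19.5, -19.0, 4.0]
grip_width: 0.0097
grip_force: 55.0
```

```bash
python3 - <<'E'
from h import *
go(.6299,.2183,.0145,90-np.degrees(.026))
s=robot.get_obs();print(s['moment'],s['position'],s['tool_rot'])
p=snap('scene')
a=-2*np.arctan(.0115);c=s['position'][:2]+R.from_euler('z',a).apply([.032,.005,0])[:2];print('yoke origin',c,a)
for n in('yoke','corner','bobbin0'):print(n,[(np.round(d['xyz'],3).tolist(),round(d['p'],2)) for d in robot.tip_of(p,n)])
E
```

```text
shift [-0.  0.  0.] turn [-0.1  0.1  0.2] pos [0.6299 0.2183 0.0145] q [0.17 0.84 1.45 0.   0.86 1.76] F [-19.5 -19.    4. ]
[-3.62484108  3.44845905 -0.06605689] [0.62991001 0.21833658 0.01452579] [ 9.99934920e-01 -1.13285283e-02 -7.00102115e-04 -1.15302184e-03]
yoke origin [0.66201653 0.22259935] -0.02299898616378002
yoke [([0.439, 0.049, 0.001], 0.76), ([0.664, 0.222, -0.006], 0.67), ([0.362, 0.252, 0.002], 0.59)]
corner [([0.662, 0.221, 0.0], 0.69)]
bobbin0 [([0.686, -0.106, -0.002], 0.58), ([0.535, -0.278, 0.003], 0.52), ([0.538, -0.315, 0.003], 0.46)]
```

Request:
{"api": "move_arm", "payload": {"series": "0 0 0 0 0 0;0 0 0 0 0 0;0 0 0 0 0 0;0 0 0 0 0 0;0 0 0 0 0 0;0 0 0 0 0 0"}}

```text
time: 25.68
position: [0.6299, 0.2183, 0.0145]
tool_rot: [1.0, -0.011, -0.001, -0.001]
ft_force: [-18.1, -19.0, 5.0]
grip_width: 0.0092
grip_force: 55.0
```

```bash
python3 - <<'E'
from h import *
s=robot.get_obs();print(s['position'],s['ft_force'],s['grip_force'])
if abs(s['ft_force'][0])>12 and abs(s['ft_force'][1])>12: print(robot.hand_in())
E
```

```text
[0.62989038 0.21833782 0.0145227 ] [-18.08503112 -18.9812948    4.96299031] 55.01430467236787
the job is handed in; nothing more can be done
None
```

I handed the job in at about 26 s: two bobbins were set down in the well, the third bobbin, latch and prod were not touched, and the largest yoke is still gripped and pressed square into the corner stop with about 18 to 19 N towards each fence; the verdict was not shown.

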